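# Load the tipping bottle stand

### The job

Load the tipping stand for the next bottle: first stand the arched plate, arch up, in the slot of the stand's tray and let go of it while the tray is still in its rest position, then stand the slim bottle upright in the ring of the tray and let its weight tip the tray fully over, so that the plate falls over to lean against the bottle. Set the bottle down without dropping or toppling it, and leave the square plate and the stout bottle where they are.

Things in the scene. Friction and masses are not known exactly. Their poses are not given: they have to be found in the camera images.
- stand: fixed plywood base of the tipping stand, 230 (x) x 130 (y) x 10 mm, with two cheeks 55 mm high beside the tray. Origin: centre of its underside on the bench; x runs from the ring end to the counterweight end, z up. The tray's pivot axis is parallel to y, 44 mm above the bench, at x = 0. At yaw 0 the ring end points to the robot
- tray (a joint): tilt of the tray, a plywood board 220 x 100 x 8 mm on a free, damped pivot (tips in about 1 s). 0 = at rest (steel counterweight on +x end), the ring end raised by 0.07 rad; 0.07 = level; 0.24 = fully tipped, ring end down by 0.17 rad on its stop. About 1 N down on the ring begins to tip it; the slim bottle's weight tips it and keeps it there, the plate alone does not; empty, it returns
- slot (a point): centre of the slot's floor on the tray; turns with the tray (z normal to the board, x from ring end to counterweight end). In the tray's frame it is 12 mm from the pivot towards the ring, 8 mm above the pivot axis. Slot 16 mm wide (x), 78 mm long (y), open above; walls 5 mm thick, 20 mm high, the one on the counterweight side 48 mm (a backrest); for the plate's foot
- ring (a point): centre of the tray's surface inside the upright ring, where the bottle's foot goes; frame turns with the tray as slot. 65 mm from the pivot towards the ring end, 8 mm above the pivot axis, 53 mm from slot. Dark steel ring, inside diameter 70 mm, outside 82 mm, 32 mm high; with the tray at rest the middle of its rim lies about 3 mm nearer the pivot than when level
- rack: fixed wooden rack 140 (x) x 96 (y) x 10 mm with two slots like that of the tray (16 x 78 mm, walls 20 mm high) at x = -45 and +45 mm, floor 10 mm above the bench; holds the two plates upright, either one in either slot. Origin: centre of its underside, z up
- arched_plate: dark wooden plate with a semicircular top and a small brass disc, 10 mm thick (x), 70 mm wide (y), 115 mm tall (z; straight sides to 80 mm, then a half round of radius 35 mm), 90 g, both faces alike. Origin: centre of its foot, z up to the arch. It starts upright in a slot of the rack
- plate_top (a point): top of the arch of the arched plate, 115 mm above its foot
- square_plate: bystander: dark wooden plate with square corners, 10 x 70 x 95 mm, in the other slot of the rack. Origin: centre of its foot, z up
- slim_bottle: slim green glass bottle, 210 mm tall, body diameter 60 mm up to 130 mm, tapering to a neck of diameter 28 mm from 155 to 196 mm, lip of diameter 31 mm above; mass 0.32 to 0.46 kg. Origin: centre of its foot, z up. It stands on the bench
- stout_bottle: bystander: stout green glass bottle, 150 mm tall, body diameter 84 mm up to 85 mm, neck 32 mm. Origin: centre of its foot, z up. It stands on the bench

How it is judged:
On the way:
1. the arched plate stands in the slot of the tray, arch up and let go, with the tray at rest (x of arched_plate in the frame of slot between -0.01 and 0.01 m and y of arched_plate in the frame of slot between -0.008 and 0.008 m and z of arched_plate in the frame of slot between -0.004 and 0.007 m and angle between arched_plate's own z axis and vertical below 0.4 rad and value of joint tray below 0.04 rad and contact force between the fingers and arched_plate below 0.05 N and linear speed of arched_plate below 0.03 m/s), for 0.2 s.
At the end, for the whole second after the job is handed in: Tray tipped past 0.21 rad; bottle foot in the ring (8 mm of centre in x and y, 7 mm of the board), tilt < 0.35 rad; plate foot in the slot (10 mm in x, 8 in y, 7 in z), tilt < 0.65 rad, top 8 mm or more over towards the bottle; bystanders within 20 mm of their start; all still (x of arched_plate in the frame of slot between -0.01 and 0.01 m and y of arched_plate in the frame of slot between -0.008 and 0.008 m and z of arched_plate in the frame of slot between -0.004 and 0.007 m and value of joint tray above 0.21 rad and x of plate_top in the frame of slot below -0.008 m and angle between arched_plate's own z axis and vertical below 0.65 rad and x of slim_bottle in the frame of ring between -0.008 and 0.008 m and y of slim_bottle in the frame of ring between -0.008 and 0.008 m and z of slim_bottle in the frame of ring between -0.004 and 0.007 m and angle between slim_bottle's own z axis and vertical below 0.35 rad and linear speed of each of slim_bottle, arched_plate below 0.02 m/s and distance of each of square_plate, stout_bottle from where it was at the start of the episode below 0.02 m); the robot touches nothing.
It fails at once if the slim bottle is toppled (tilted more than 0.6 rad) (angle between slim_bottle's own z axis and vertical above 0.6 rad).
It fails at once if the slim bottle is dropped (faster than 0.5 m/s while out of the fingers, a fall of about 13 mm) (linear speed of slim_bottle above 0.5 m/s and contact force between the fingers and slim_bottle below 0.05 N).
It fails at once if the slim bottle is pressed or banged on the stand with more than 40 N (contact force between slim_bottle and stand above 40 N).
It fails at once if the square plate is moved more than 30 mm (distance of square_plate from where it was at the start of the episode above 0.03 m).
It fails at once if the stout bottle is moved more than 30 mm (distance of stout_bottle from where it was at the start of the episode above 0.03 m).
It also fails if it takes over 72 s, if anything falls off the work surface, if the arm or the gripper's body presses on something with over 40 N, if the wrist force passes 120 N, or if a joint passes its speed limit or range.

### The arm

A 6-joint arm with a two-finger parallel gripper is mounted at the origin on the work surface. World frame = base frame: x ahead of the robot, y to its left, z up, the work surface at z = 0. Lengths are in m, angles in rad, forces in N, time in s.
With the tool pointing down it reaches from about 0.275 to 0.875 m from the base axis. Payload 12.5 kg.
Tool frame: the origin (TCP) lies midway between the tips of the shut fingers; the grasp point (between the pads) lies 19 mm behind it; z points along the fingers, y is the line along which they close (so a half turn about z gives the same grasp; the last joint's range is limited). The gripper opens to 85 mm and grips with 20 to 120 N. Pads are 22 mm wide; open, the fingers measure 114 mm over their backs; the gripper's body (76 mm by 85 mm) begins 54 mm behind the grasp point. The pads swing forward as they close: fully open they stand 13 mm farther back than shut.
Start: joints at [1.234, 0.351, 1.652, -0, 1.139, -0.085], TCP at [0.137, 0.533, 0.231] pointing down, gripper open.
Joint ranges: [-2.75, 2.75], [-0.79, 2.1], [0.01, 2.65], [-1.57, 4.71], [0.07, 3.14], [-2.87, 2.87]. Speed limits (rad/s): [2.22, 2.22, 2.79, 3.14, 3.14, 3.14].

### API

Orientations are given as a unit quaternion [w, x, y, z].
In Python, from station import r gives the robot as it stands.
- The arm moves only by the tool steer_hand, called after "Emit:" as name(argument=value, ...), one argument or row to a line, values as JSON. Schema: {"type":"object","properties":{"motion":{"type":"array","items":{"type":"array","prefixItems":[{"type":"number"},{"type":"array","items":{"type":"number"},"minItems":3,"maxItems":3},{"type":"number"}],"minItems":3,"maxItems":3},"minItems":1,"maxItems":20},"squeeze":{"type":"number"},"only":{"type":"string"},"quiet":{"type":"boolean"},"lines":{"type":"string"}},"required":["motion"],"additionalProperties":false}. motion is a list of rows, 1 to 20 of them, each written [opening, [dx, dy, dz], turn]: the opening from 0.0 (shut) to 1.0 (fully open), then dx, dy, dz in shares of the most that a row can go, 1 being 62.5 mm, then a turn about the tool's z in units of 0.25 rad; each row shifts and turns the commanded pose from where the row before left it, along the tool's axes as they then stand; what a row does not reach is not made up. A row lasts 1/8 s, in which the tool goes at most 0.0625 m and 0.188 rad, less where a joint would pass 70% of its speed; a pose out of reach is approached as far as the arm can. The fingers move at their own pace and stop on an object; squeeze is the grip in N (left out, the last holds). Time passes only in rows, so rows that do not move let the fingers close. The tool returns the time, the measured TCP pose, the force, the opening and the grip force at its end. only (a regular expression) keeps the lines of the reply that match it, lines (a string "A,B") keeps lines A to B, and quiet returns only ok. Input that does not fit is refused with a message, and nothing moves.
- r.sense(): the state, without advancing time (a new reading comes with each control period).
- r.get_image(name): name is "side" or "top"; returns a dict with "image" (384x512x3 uint8, blue, green, red), "fx", "fy", "cx", "cy" (pixels), "cam_to_world" (4x4, takes a point from camera to world coordinates). Camera axes: x right, y down, z forward; pixel columns grow to the right and rows downward; lengths in m; the calibration is good to about 2 mm. A picture is of the moment at which its call begins. There is no depth.
- r.finish_job(): hands the job in; it is judged then, once.
The state is a dict: "clock": time; "joints": joint angles; "joint_vel": joint speeds; "effort": joint torques, N m; "position": TCP position; "ee_rot": TCP orientation; "force": force on the tool from outside, world axes, zero at the start; "torque": the same for the moment, N m; "width": opening from 0.0 (shut) to 1.0 (fully open); "gripper_force": force on a finger pad.
Only numpy, scipy, OpenCV 4.12 (cv2) and the standard library are available. Lean on these libraries where they do the work, as an engineer would, in place of code of your own. Each camera call takes 0.05 s, during which the arm holds its last target. There are 200 camera calls.

## Working session

There is one attempt and no reset: what is moved stays moved. The work goes in short steps, Python scripts to look and compute and a tool call to move; the robot and the scene stay as the last step left them, time stands still between calls to the robot, and variables do not carry over. Pictures are saved under pics/ and viewed, at most 10 in all, crops included, and the job is handed in when it is done.

```bash
ls; mkdir -p pics
```

Create h.py:
```python
import numpy as np,cv2
from station import r
def grab(n,f=None):
    d=r.get_image(n)
    if f: cv2.imwrite('pics/'+f,d['image'])
    return d
def ray(d,u,v):
    T=np.array(d['cam_to_world']);c=np.array([(u-d['cx'])/d['fx'],(v-d['cy'])/d['fy'],1])
    return T[:3,3],T[:3,:3]@c
def onz(d,u,v,z):
    o,k=ray(d,u,v);return o+k*(z-o[2])/k[2]
def proj(d,p):
    T=np.linalg.inv(np.array(d['cam_to_world']));c=T[:3,:3]@np.array(p)+T[:3,3]
    return d['fx']*c[0]/c[2]+d['cx'],d['fy']*c[1]/c[2]+d['cy']
```

Run:
```python
from h import *
for n in('top','side'):
    d=grab(n,n+'0.png');print(n,d['fx'],d['cx'],d['cy'],np.round(d['cam_to_world'],3).tolist())
print(r.sense())
```

```text
pics
station.py
top 468.40560157331896 252.80192512692597 198.15727849245815 [[-0.025, -0.994, 0.103, 0.379], [-1.0, 0.026, 0.01, 0.009], [-0.013, -0.103, -0.995, 1.379], [0.0, 0.0, 0.0, 1.0]]
side 444.37480387553626 250.97871941358216 180.33509083553733 [[0.898, -0.241, 0.368, 0.127], [-0.439, -0.529, 0.726, -0.73], [0.019, -0.813, -0.581, 0.683], [0.0, 0.0, 0.0, 1.0]]
{'clock': 0.1, 'joints': array([ 1.23436835e+00,  3.51166792e-01,  1.65232217e+00, -1.29512442e-07,
        1.13909952e+00, -8.45903219e-02]), 'joint_vel': array([ 0.0006752 , -0.00079505, -0.00199545,  0.0021492 ,  0.00020111,
       -0.00026894]), 'effort': array([ 9.06780424e-04, -5.06828892e+01, -2.91879290e+01, -1.33791491e-04,
        2.59487155e-03,  4.06103865e-06]), 'position': array([0.13692879, 0.53239394, 0.2308352 ]), 'ee_rot': array([-1.03985902e-04,  1.25586294e-01,  9.92082575e-01, -4.86936415e-04]), 'force': array([ 0.19713535,  0.39294153, -0.19174662]), 'torque': array([ 0.00699562, -0.01479515, -0.0246586 ]), 'gripper_force': 0.0, 'width': 0.9975247092564927}
```

View pics/top0.png

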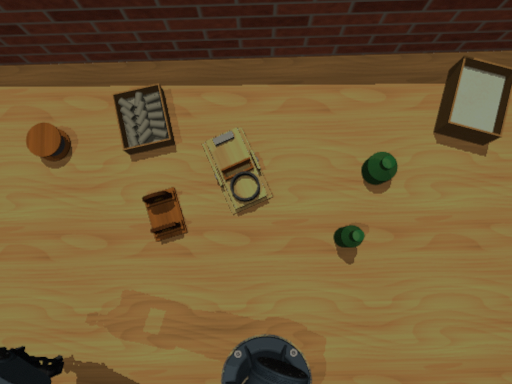

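View pics/side0.png

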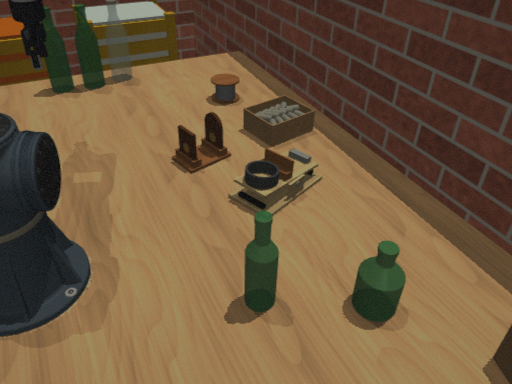

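Top view: the rack is at about (165,213), with the stand at (237,170), its ring at (245,187), the slim bottle at (349,237) and the stout one at (380,168). In the side view the arched plate (213,130) is the one farther from the robot. Next I'll zoom in for exact edges.

Run:
```python
from h import *
t=cv2.imread('pics/top0.png');s=cv2.imread('pics/side0.png')
a=cv2.resize(t[120:250,130:280],None,fx=5,fy=4.6,interpolation=cv2.INTER_CUBIC)
a=cv2.resize(t[125:245,135:280],None,fx=5,fy=5,interpolation=cv2.INTER_CUBIC)
b=cv2.resize(s[105:225,170:330],None,fx=5,fy=5,interpolation=cv2.INTER_CUBIC)
for im,x0,y0 in((a,135,125),(b,170,105)):
    for k in range(0,im.shape[1],100):cv2.putText(im,str(x0+k//5),(k,10),0,.4,(255,255,255),1);im[::4,k]=255
    for k in range(0,im.shape[0],100):cv2.putText(im,str(y0+k//5),(0,k+10),0,.4,(255,255,255),1);im[k,::4]=255
cv2.imwrite('pics/ta.png',a);cv2.imwrite('pics/sb.png',b)
```

```text
(no output)
```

View pics/ta.png

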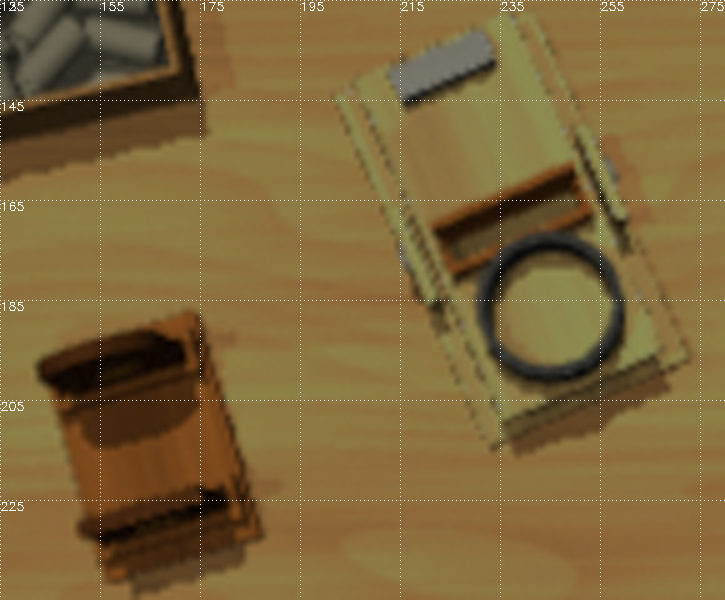

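View pics/sb.png

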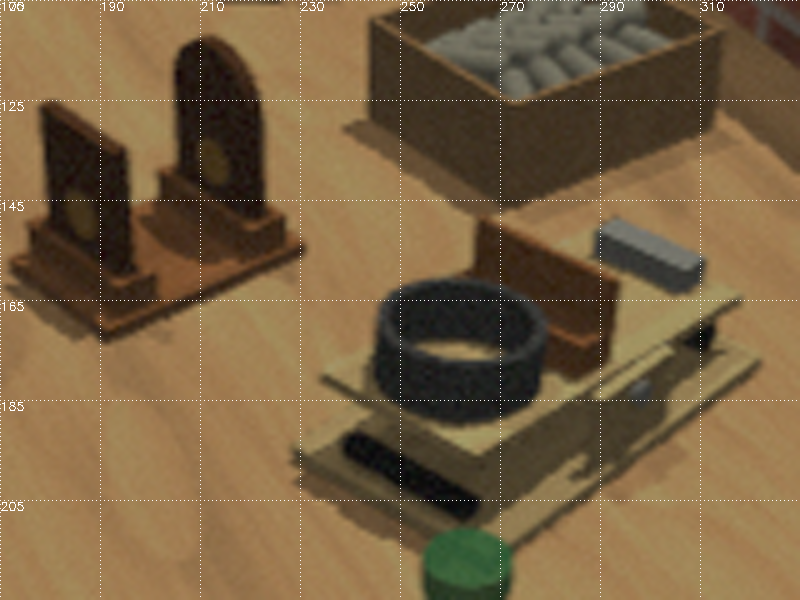

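The crops give usable edges. Stand base corners in the top view, at z=10 mm: (202.5,144), (240.5,127), (272.5,196.5), (233.5,214.5). Rack corners: (174,187.4), (187.4,232), (156.4,241). The arch top in the side view is at about (211,112).

Add to h.py:
```python
from scipy.optimize import least_squares
from scipy.spatial.transform import Rotation as R
def fit(d,L,P):  # planar pose from local 3d points and pixels
    def f(q):
        c,s=np.cos(q[2]),np.sin(q[2])
        return np.ravel([np.subtract(proj(d,(q[0]+c*l[0]-s*l[1],q[1]+s*l[0]+c*l[1],l[2])),p) for l,p in zip(L,P)])
    w=onz(d,*np.mean(P,0),0.01)
    o=least_squares(f,[w[0],w[1],.3]);return o.x,np.round(f(o.x),1)
def loc(q,l):
    c,s=np.cos(q[2]),np.sin(q[2]);return np.array([q[0]+c*l[0]-s*l[1],q[1]+s*l[0]+c*l[1],l[2]])
def tri(da,pa,db,pb):
    A=[];b=[]
    for d,p in((da,pa),(db,pb)):
        o,k=ray(d,*p);k/=np.linalg.norm(k);M=np.eye(3)-np.outer(k,k);A.append(M);b.append(M@o)
    x=np.linalg.lstsq(np.vstack(A),np.hstack(b),rcond=None)[0];return x,[np.linalg.norm(M@x-c)*1e3 for M,c in zip(A,b)]
def big(m):
    c,_=cv2.findContours(m,cv2.RETR_EXTERNAL,cv2.CHAIN_APPROX_NONE);return max(c,key=cv2.contourArea)
```

Run:
```python
from h import *
t=grab('top');s=grab('side')
T=t['image'];S=s['image']
hs=cv2.cvtColor(T,cv2.COLOR_BGR2HSV)
roi=np.zeros(T.shape[:2],np.uint8);roi[165:208,225:266]=255
m=((T.max(2)<75).astype(np.uint8)*255)&roi
e=cv2.fitEllipse(cv2.convexHull(big(m)));print('ring top',e)
roi=np.zeros(T.shape[:2],np.uint8);roi[155:195,240:285]=255
P=[(202.5,144),(240.5,127),(272.5,196.5),(233.5,214.5)]
L=[(.115,.065,.01),(.115,-.065,.01),(-.115,-.065,.01),(-.115,.065,.01)]
q,f_=fit(t,L,P);print('stand',q,f_)
q2,f_=fit(t,L+[(-.0622,0,.0885)]*2,P+[e[0]]*2);print('stand+ring',q2,f_)
print('ring rim proj side',proj(s,loc(q2,(-.0622,0,.0885))),'rim', onz(t,*e[0],.0885),loc(q2,(-.0622,0,.0885)))
for l in[(-.115,-.065,.01),(-.115,.065,.01),(.115,-.065,.01)]:print('side corner',proj(s,loc(q2,l)))
a=.07;c,n=np.cos(a),np.sin(a)
for x,y,z in[(-.02,.039,.028),(-.02,-.039,.028),(.0010,.039,.056),(.001,-.039,.056),(-.004,-.039,.056),(-.004,.039,.056)]:
    l=(x*c+z*n,y,.044-x*n+z*c);w=loc(q2,l);print('slot wall',np.round(proj(t,w),1),np.round(proj(s,w),1))
PR=[(174,187.4),(187.4,232),(156.4,241)];LR=[(.07,-.048,.01),(-.07,-.048,.01),(-.07,.048,.01)]
qr,f_=fit(t,LR,PR);print('rack',qr,f_)
for l in LR:print('side corner',proj(s,loc(qr,l)))
for l in[(.045,0,.125),(.045,.035,.09),(.045,-.035,.09),(.045,-.035,.03)]:print('plate',np.round(loc(qr,l),4),np.round(proj(t,loc(qr,l)),1),np.round(proj(s,loc(qr,l)),1))
# bottles
g=((T[:,:,1].astype(int)>T[:,:,2]+25)&(T[:,:,1]>85)).astype(np.uint8)*255;g[:, :330]=0;g[210:255]&=255
for y0,y1,x0,x1 in[(222,252,330,370)]:
    mm=np.zeros_like(g);mm[y0:y1,x0:x1]=g[y0:y1,x0:x1];c=big(mm);print('lip top',cv2.fitEllipse(c),cv2.contourArea(c))
gs=((S[:,:,1].astype(int)>S[:,:,2]+18)).astype(np.uint8)*255
mm=np.zeros_like(gs);mm[205:320,230:290]=gs[205:320,230:290];c=big(mm);x,y,w,h=cv2.boundingRect(c);print('slim side',x,y,w,h,cv2.minAreaRect(c))
mb=(S[:,:,1]>95).astype(np.uint8)*255&gs;mm=np.zeros_like(gs);mm[205:235,245:280]=mb[205:235,245:280];c=big(mm);print('lip side',cv2.fitEllipse(c),cv2.contourArea(c))
```

```text
ring top ((243.62591552734375, 185.26181030273438), (32.37519073486328, 34.30388259887695), 109.39496612548828)
stand [0.60571826 0.067884   0.3986008 ] [-1.   0.3  0.8 -0.3  0.8 -0.1 -0.6  0.1]
stand+ring [0.60629778 0.0691434  0.39524701] [-1.3  0.   0.5 -0.5  0.3 -0.2 -1.2 -0.1  0.8  0.3  0.8  0.3]
ring rim proj side (np.float64(262.27858071422423), np.float64(168.44490146117687)) rim [0.54990105 0.04742256 0.0885    ] [0.54889331 0.04519415 0.0885    ]
side corner (np.float64(267.83184753619526), np.float64(216.01239206302026))
side corner (np.float64(227.70574539185992), np.float64(193.22616261541046))
side corner (np.float64(322.7521648710828), np.float64(174.90637848513578))
slot wall [225.6 177.7] [261.5 160.3]
slot wall [250.9 166.5] [286.1 172.3]
slot wall [221.6 168.8] [267.8 147.9]
slot wall [247.3 157.4] [292.6 159.4]
slot wall [248.1 159. ] [291.3 160.1]
slot wall [222.3 170.4] [266.5 148.5]
rack [0.48122888 0.28196027 0.27529177] [ 0.2 -0.8  0.1  0.  -0.4  0.8]
side corner (np.float64(231.62276260653317), np.float64(152.73089168537166))
side corner (np.float64(191.3728446837061), np.float64(170.62889848741486))
side corner (np.float64(171.28622535539515), np.float64(155.88130686901363))
plate [0.5245 0.2942 0.125 ] [152.1 195.2] [213.1 112.9]
plate [0.515  0.3279 0.09  ] [142.9 200.3] [205.8 119.7]
plate [0.534  0.2605 0.09  ] [167.1 192.9] [221.4 129. ]
plate [0.534  0.2605 0.03  ] [171.1 195.2] [221.8 147.8]
lip top ((355.93731689453125, 234.93814086914062), (5.991852283477783, 8.188698768615723), 175.6962127685547) 37.0
slim side 246 240 32 24 ((261.5, 251.5), (23.0, 31.0), 90.0)
lip side ((263.2297058105469, 219.15838623046875), (3.7455894947052, 12.794159889221191), 90.79132843017578) 21.5
```

Add to h.py:
```python
def go(x,y,z,yaw):
    s=r.sense();M=R.from_quat(np.roll(s['ee_rot'],-1)).as_matrix()
    d=M.T@(np.array([x,y,z])-s['position']);cy=np.arctan2(M[1,1],M[0,1])
    t=-(yaw-cy);t=(t+np.pi)%(2*np.pi)-np.pi
    print('tool d',np.round(d,4),'turn',round(t,4),'clock',round(s['clock'],2),'pos',np.round(s['position'],4),'F',np.round(s['force'],1),'w',round(s['width'],3),'j6',round(s['joints'][5],2))
```

```bash
python3 -c "
from h import *
go(.5245,.2942,.16,.275)"
```

```text
tool d [-0.4347 -0.1341  0.071 ] turn 1.044 clock 0.2 pos [0.1369 0.5325 0.231 ] F [-0.4  0.8 -0.5] w 1.0 j6 -0.08
```

The manual's scale: shifts go in shares of 62.5 mm and turns go in units of 0.25 rad. Converting my numbers, -0.05 m is -0.8, -0.04 m is -0.64, 0.174 rad is 0.696.

Emit:
steer_hand(
  motion=[
    [1,[-0.4592,-0.1296,0],0],
    [1,[-0.8,-0.24,0],0],
    [1,[-0.8,-0.24,0],0],
    [1,[-0.8,-0.24,0],0],
    [1,[-0.8,-0.24,0],0],
    [1,[-0.8,-0.24,0],0],
    [1,[-0.8,-0.24,0],0],
    [1,[-0.8,-0.24,0],0],
    [1,[-0.64,-0.24,0],0],
    [1,[-0.256,-0.096,0],0],
    [1,[0,0,0],0.696],
    [1,[0,0,0],0.696],
    [1,[0,0,0],0.696],
    [1,[0,0,0],0.696],
    [1,[0,0,0],0.696],
    [1,[0,0,0],0.696],
    [1,[0,0,0],0],
  ],
  squeeze=40,
)

```text
clock: 2.33
position: [0.524, 0.295, 0.2312]
ee_rot: [-0.0, 0.603, 0.798, -0.0]
force: [-0.4, -1.0, 0.1]
width: 0.999
gripper_force: 0.0
```

```bash
python3 -c "
from h import *
go(.5245,.2942,.08,.275)"
```

```text
tool d [-0.0009  0.0003  0.1512] turn 0.0019 clock 2.33 pos [0.524  0.295  0.2312] F [-0.4 -1.   0.1] w 0.999 j6 0.16
```

Scaled: 0.05 m is 0.8, 0.04 m is 0.64.

Emit:
steer_hand(
  motion=[
    [0.7,[0,0,0.64],0],
    [0.7,[0,0,0.8],0],
    [0.7,[0,0,0.64],0],
    [0.7,[0,0,0.24],0],
    [0.7,[0,0,0.096],0],
    [0.7,[0,0,0],0],
    [0,[0,0,0],0],
    [0,[0,0,0],0],
    [0,[0,0,0],0],
    [0,[0,0,0],0],
    [0,[0,0,0],0],
    [0,[0,0,0],0],
  ],
  squeeze=40,
)

```text
clock: 3.82
position: [0.525, 0.2947, 0.0809]
ee_rot: [0.0, 0.603, 0.797, 0.0]
force: [0.6, -0.4, 5.5]
width: 0.11
gripper_force: 40.7
```

Run:
```python
from h import *
go(.5245,.2942,.08,.275)
t=grab('top');s=grab('side')
a=cv2.resize(t['image'][170:250,120:200],None,fx=6,fy=6,interpolation=cv2.INTER_CUBIC)
b=cv2.resize(s['image'][80:180,165:245],None,fx=4.8,fy=4.8,interpolation=cv2.INTER_CUBIC)
cv2.imwrite('pics/g1.png',np.hstack([b[:480,:384],a[:,:400]]))
```

```text
tool d [-0.0003 -0.0006  0.0009] turn 0.0001 clock 3.83 pos [0.525  0.2947 0.0809] F [ 0.6 -0.4  5.5] w 0.11 j6 0.16
```

View pics/g1.png

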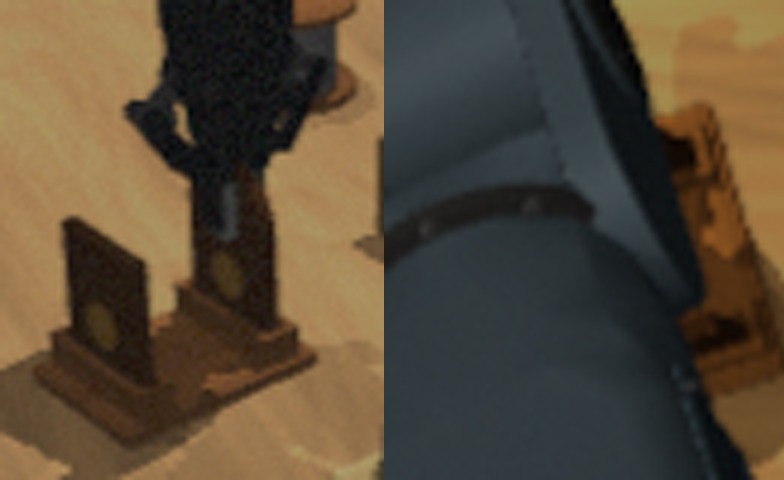

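Scaled: -0.01 m is -0.16, -0.05 m is -0.8.

Emit:
steer_hand(
  motion=[
    [0,[0,0,-0.24],0],
    [0,[0,0,-0.64],0],
    [0,[0,0,-0.8],0],
    [0,[0,0,-0.48],0],
    [0,[0,0,-0.16],0],
    [0,[0,0,0],0],
  ],
)

```text
clock: 4.68
position: [0.5244, 0.2944, 0.2251]
ee_rot: [-0.0, 0.604, 0.797, -0.0]
force: [0.2, -0.1, -1.0]
width: 0.11
gripper_force: 39.8
```

Run:
```python
from h import *
q=(.6063,.0683,.397);w=loc(q,(-.0107,0,0));print(w);go(w[0],w[1],.21,.397)
```

```text
[0.59643219 0.06416281 0.        ]
tool d [-0.2411  0.0068  0.0151] turn -0.122 clock 4.67 pos [0.5244 0.2944 0.2251] F [ 0.2 -0.1 -1. ] w 0.11 j6 0.16
```

Emit:
steer_hand(
  motion=[
    [0,[-0.32,0.0096,0],0],
    [0,[-0.64,0.0192,0],0],
    [0,[-0.72,0.0192,0],0],
    [0,[-0.72,0.0192,0],0],
    [0,[-0.72,0.0192,0],0],
    [0,[-0.48,0.016,0],0],
    [0,[-0.2576,0.0064,0.2416],0],
    [0,[0,0,0],-0.244],
    [0,[0,0,0],-0.244],
    [0,[0,0,0],0],
    [0,[0,0,0],0],
  ],
)

```text
clock: 6.05
position: [0.5962, 0.0644, 0.2093]
ee_rot: [-0.0, 0.554, 0.832, -0.0]
force: [-0.1, -0.0, -0.6]
width: 0.11
gripper_force: 39.7
```

Run:
```python
from h import *
q=(.6063,.0683,.397);w=loc(q,(-.0107,0,0));go(w[0],w[1],.16,.397)
s=grab('side')
b=cv2.resize(s['image'][60:210,215:335],None,fx=4,fy=4,interpolation=cv2.INTER_CUBIC)
p=r.sense()['position'];q=(p[0],p[1],.397);f=p[2]-.071
for l in [(-.005,.035,f),(-.005,-.035,f),(.005,-.035,f),(-.005,.035,f+.08),(-.005,-.035,f+.08)]:
    u=proj(s,loc(q,l));print(l,np.round(u,1));cv2.circle(b,(int((u[0]-214.5)*4),int((u[1]-59.5)*4)),3,(0,255,0),1)
Q=(.6063,.0683,.397);c,n=np.cos(.07),np.sin(.07)
for x,y,z in[(-.025,.044,.028),(-.025,-.044,.028),(-.02,-.039,.028),(-.004,-.044,.056),(.001,-.044,.056),(-.004,.044,.056)]:
    u=proj(s,loc(Q,(x*c+z*n,y,.044-x*n+z*c)));cv2.circle(b,(int((u[0]-214.5)*4),int((u[1]-59.5)*4)),3,(255,255,0),1)
cv2.imwrite('pics/h1.png',b)
```

```text
tool d [-0.0003  0.0002  0.0493] turn -0.0011 clock 6.05 pos [0.5962 0.0644 0.2093] F [-0.1 -0.  -0.6] w 0.11 j6 -0.37
(-0.005, 0.035, np.float64(0.1385662115197306)) [264.4 138.2]
(-0.005, -0.035, np.float64(0.1385662115197306)) [287.3 148.5]
(0.005, -0.035, np.float64(0.1385662115197306)) [289.8 146.9]
(-0.005, 0.035, np.float64(0.2185662115197306)) [265.6 108.4]
(-0.005, -0.035, np.float64(0.2185662115197306)) [289.6 118. ]
```

View pics/h1.png

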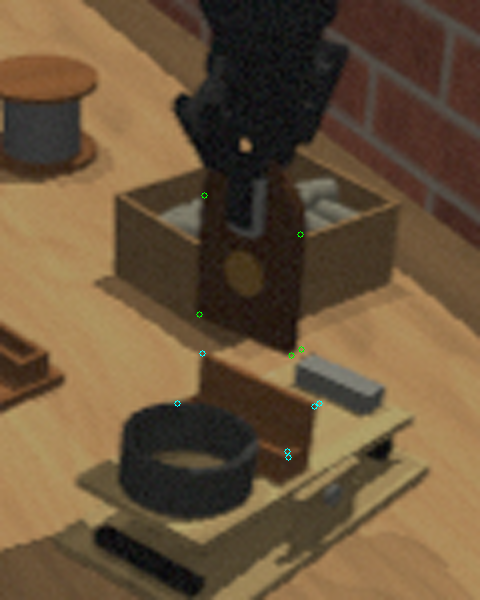

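The side view shows the plate hanging squarely over the slot. Its edges and the slot's match the predicted points to within about 1 px. Lowering now.

Scaled: 0.005 m is 0.08, 0.03 m is 0.48.

Emit:
steer_hand(
  motion=[
    [0,[-0.0048,0.0032,0.48],0],
    [0,[0,0,0.48],0],
    [0,[0,0,0.16],0],
    [0,[0,0,0.08],0],
    [0,[0,0,0],0],
  ],
)

```text
clock: 6.72
position: [0.5972, 0.0641, 0.1358]
ee_rot: [0.0, 0.554, 0.833, 0.0]
force: [0.5, 0.8, 0.1]
width: 0.113
gripper_force: 39.6
```

Emit:
steer_hand(
  motion=[
    [0,[0,0,0.048],0],
    [0,[0,0,0.048],0],
    [0,[0,0,0],0],
  ],
)

```text
clock: 7.1
position: [0.5968, 0.0641, 0.1291]
ee_rot: [-0.0, 0.554, 0.833, -0.0]
force: [-0.3, 1.3, -0.6]
width: 0.111
gripper_force: 39.6
```

```bash
python3 -c "
from h import *
go(.5964,.0642,.1257,.397)"
```

```text
tool d [ 0.0003 -0.0003  0.0034] turn 0.0 clock 7.1 pos [0.5968 0.0641 0.1291] F [-0.3  1.3 -0.6] w 0.111 j6 -0.37
```

Emit:
steer_hand(
  motion=[
    [0,[0,0,0.032],0],
    [0,[0,0,0.024],0],
    [0,[0,0,0],0],
  ],
)

```text
clock: 7.48
position: [0.5968, 0.0641, 0.1256]
ee_rot: [-0.0, 0.554, 0.833, -0.0]
force: [0.5, -0.3, -0.7]
width: 0.11
gripper_force: 39.6
```

```bash
python3 - <<'E'
from h import *
go(.5964,.0642,.1247,.397)
s=grab('side')
b=cv2.resize(s['image'][100:210,225:330],None,fx=5,fy=5,interpolation=cv2.INTER_CUBIC);cv2.imwrite('pics/i1.png',b)
E
```

```text
tool d [ 0.0003 -0.0003  0.0009] turn -0.0 clock 7.47 pos [0.5968 0.0641 0.1256] F [ 0.5 -0.3 -0.7] w 0.11 j6 -0.37
```

View pics/i1.png

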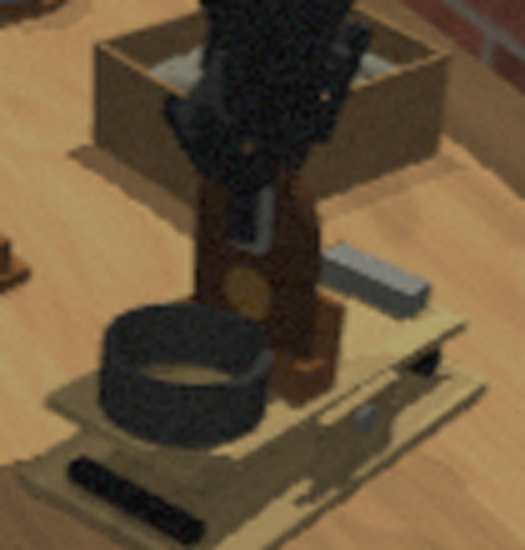

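The plate stands in the slot between the front wall and the backrest, with the tray at rest. I'll let go now.

Scaled: -0.05 m is -0.8, -0.04 m is -0.64.

Emit:
steer_hand(
  motion=[
    [0,[0,0,0.016],0],
    [0.15,[0,0,0],0],
    [0.25,[0,0,0],0],
    [0.4,[0,0,0],0],
    [0.4,[0,0,0],0],
    [0.4,[0,0,0],0],
    [0.4,[0,0,0],0],
    [0.4,[0,0,-0.48],0],
    [0.4,[0,0,-0.8],0],
    [0.4,[0,0,-0.8],0],
    [0.4,[0,0,-0.64],0],
    [0.4,[0,0,-0.32],0],
    [0.4,[0,0,0],0],
  ],
)

```text
clock: 9.15
position: [0.5973, 0.0641, 0.316]
ee_rot: [0.001, 0.554, 0.833, 0.001]
force: [-0.5, 0.7, -0.6]
width: 0.396
gripper_force: 0.0
```

```bash
python3 - <<'E'
from h import *
t=grab('top');s=grab('side')
b=cv2.resize(s['image'][100:210,225:330],None,fx=4,fy=4,interpolation=cv2.INTER_CUBIC)
a=cv2.resize(t['image'][215:260,325:375],None,fx=7,fy=7,interpolation=cv2.INTER_CUBIC)
c=cv2.resize(s['image'][205:320,225:300],None,fx=3.8,fy=3.8,interpolation=cv2.INTER_CUBIC)
o=np.zeros((440,800,3),np.uint8);o[:,:420]=b;o[:437,420:705]=c[:437];cv2.imwrite('pics/j1.png',o[:,:710])
go(.5964,.0642,.1247,.397)
# slim bottle: masks
T=t['image'].astype(int);S=s['image'].astype(int)
for I,n,(y0,y1,x0,x1) in((T,'top',(218,260,325,372)),(S,'side',(205,322,235,290))):
    m=((I[...,1]>I[...,2]*1.35)&(I[...,1]>I[...,0])).astype(np.uint8)*255
    k=np.zeros_like(m);k[y0:y1,x0:x1]=m[y0:y1,x0:x1];c=big(k);print(n,cv2.boundingRect(c),cv2.contourArea(c))
    if n=='side':
        for v in range(212,318,6):
            u=np.where(k[v])[0]
            if len(u):print(v,u.min(),u.max())
    else: print(k[y0:y1,x0:x1].any(0).nonzero()[0][[0,-1]]+x0)
E
```

```text
tool d [1.000e-04 1.000e-04 1.889e-01] turn 0.0 clock 9.25 pos [0.5966 0.0641 0.3136] F [-0.5 -0.3 -0.8] w 0.401 j6 -0.37
top (335, 226, 29, 21) 454.5
[335 363]
side (245, 211, 33, 100) 2023.5
212 257 268
218 255 271
224 257 270
230 256 269
236 255 269
242 251 272
248 247 276
254 246 277
260 249 276
266 246 274
272 251 276
278 251 275
284 246 275
290 245 274
296 245 274
302 246 273
308 251 268
```

View pics/j1.png

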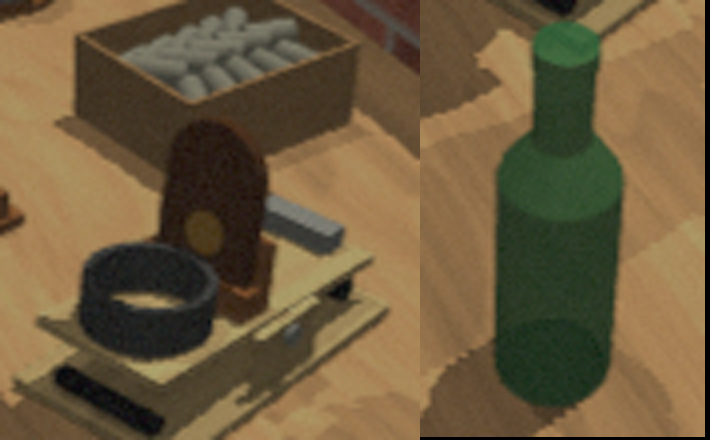

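The plate stands in the tray slot, leaning slightly back on the backrest, and the tray is at rest. In the side view the slim bottle's lip centre is at about (263.0,215.9) and its foot centre at (259.5,299.9). Now the bottle pose.

Run:
```python
from h import *
t=grab('top');s=grab('side')
p=onz(s,263.05,215.9,.21);f=onz(s,259.5,299.9,0);print('side lip,foot',p,f)
for w in(p,f):print('lip top px',proj(t,(w[0],w[1],.21)),'foot',proj(t,(w[0],w[1],0)))
T=t['image'];a=cv2.resize(T[215:255,325:375],None,fx=12,fy=12,interpolation=cv2.INTER_CUBIC)
for w in((p[0],p[1]),(f[0],f[1])):
    for z,R_ in((.21,.0155),(0,.03)):
        pts=np.array([proj(t,(w[0]+R_*np.cos(k),w[1]+R_*np.sin(k),z)) for k in np.linspace(0,6.28,30)])
        cv2.polylines(a,[((pts-[324.5,214.5])*12).astype(np.int32)],True,(255,255,255) if w[0]==p[0] else (0,255,255),1)
cv2.imwrite('pics/k1.png',a)
```

```text
side lip,foot [ 0.39979501 -0.23797299  0.21      ] [ 0.4000636  -0.23870169  0.        ]
lip top px (np.float64(358.33822121663286), np.float64(235.84798233279386)) foot (np.float64(343.19388759861477), np.float64(237.49243233699738))
lip top px (np.float64(358.6272382348449), np.float64(235.7321224884806)) foot (np.float64(343.4391071222052), np.float64(237.39419499049083))
```

View pics/k1.png

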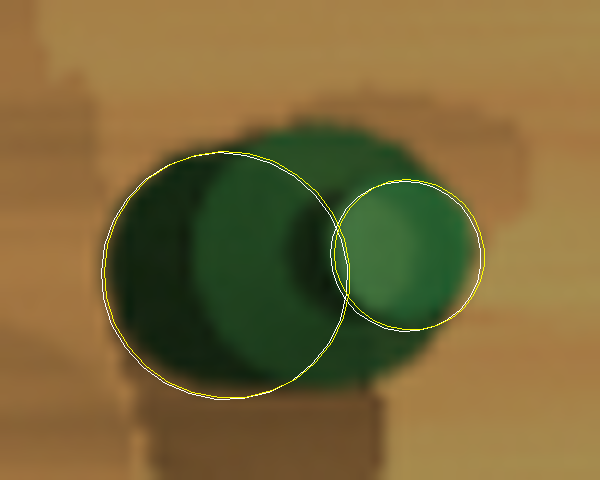

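```bash
python3 -c "
from h import *
go(.4012,-.2375,.158,-1.174)"
```

```text
tool d [-0.2027 -0.2964  0.1557] turn 1.571 clock 9.35 pos [0.5965 0.0641 0.3132] F [0.2 0.1 0.2] w 0.4 j6 -0.37
```

Scaled: -0.045 m is -0.72, -0.035 m is -0.56, 0.175 rad is 0.7.

Emit:
steer_hand(
  motion=[
    [0.8,[-0.2032,-0.2624,0],0],
    [0.8,[-0.48,-0.72,0],0],
    [0.8,[-0.48,-0.72,0],0],
    [0.8,[-0.48,-0.72,0],0],
    [0.8,[-0.48,-0.72,0],0],
    [0.8,[-0.48,-0.72,0],0],
    [0.8,[-0.4,-0.56,0],0],
    [0.8,[-0.24,-0.32,0],0],
    [0.8,[0,0,0],0.7],
    [0.8,[0,0,0],0.7],
    [0.8,[0,0,0],0.7],
    [0.8,[0,0,0],0.7],
    [0.8,[0,0,0],0.7],
    [0.8,[0,0,0],0.7],
    [0.8,[0,0,0],0.7],
    [0.8,[0,0,0],0.7],
    [0.8,[0,0,0],0.684],
    [0.8,[0,0,0],0],
  ],
)

```text
clock: 11.6
position: [0.4011, -0.2376, 0.3143]
ee_rot: [-0.0, 0.98, 0.197, -0.0]
force: [-0.3, 1.1, 0.2]
width: 0.799
gripper_force: 0.0
```

```bash
python3 -c "
from h import *
go(.4012,-.2375,.158,-1.174)"
```

```text
tool d [0.0002 0.     0.1563] turn 0.0007 clock 11.6 pos [ 0.4011 -0.2376  0.3143] F [-0.3  1.1  0.2] w 0.799 j6 0.54
```

Scaled: 0.05 m is 0.8, 0.04 m is 0.64.

Emit:
steer_hand(
  motion=[
    [0.8,[0,0,0.48],0],
    [0.8,[0,0,0.8],0],
    [0.8,[0,0,0.64],0],
    [0.8,[0,0,0.32],0],
    [0.8,[0,0,0.16],0],
    [0.8,[0,0,0.064],0],
    [0.8,[0,0,0],0],
    [0.3,[0,0,0],0],
    [0.3,[0,0,0],0],
    [0.3,[0,0,0],0],
    [0.3,[0,0,0],0],
    [0.3,[0,0,0],0],
    [0,[0,0,0],0],
    [0,[0,0,0],0],
    [0,[0,0,0],0],
  ],
  squeeze=40,
)

```text
clock: 13.48
position: [0.4022, -0.2375, 0.1612]
ee_rot: [0.0, 0.98, 0.197, 0.0]
force: [-0.7, 0.7, 6.0]
width: 0.326
gripper_force: 38.8
```

```bash
python3 -c "
from h import *
go(.4012,-.2375,.16,-1.174)"
```

```text
tool d [-0.0009 -0.0004  0.0012] turn 0.0002 clock 13.47 pos [ 0.4022 -0.2375  0.1612] F [-0.7  0.7  6. ] w 0.326 j6 0.54
```

Emit:
steer_hand(
  motion=[
    [0,[0,0,-0.16],0],
    [0,[0,0,-0.48],0],
    [0,[0,0,-0.64],0],
    [0,[0,0,-0.48],0],
    [0,[0,0,-0.32],0],
    [0,[0,0,0],0],
  ],
)

```text
clock: 14.22
position: [0.4022, -0.2376, 0.2919]
ee_rot: [0.001, 0.98, 0.197, 0.001]
force: [0.2, 0.3, -5.3]
width: 0.327
gripper_force: 40.4
```

Run:
```python
from h import *
t=grab('top');s=grab('side')
q=(.6063,.0683,.397);print('model rim',loc(q,(-.0622,0,.0885)),'tri',tri(t,(244.65,185.3),s,(262.2,167.2)),onz(t,244.65,185.3,.0885),onz(s,262.2,167.2,.0885))
I=s['image'].copy()
k=np.zeros(I.shape[:2],np.uint8);k[155:195,238:284]=255
m=((I.max(2)<72).astype(np.uint8)*255)&k;c=big(m);x,y,w,h=cv2.boundingRect(c);print('side ring bbox',x,y,w,h)
w=loc(q,(-.064,0,0));print(w);go(w[0],w[1],.25,-1.174)
```

```text
model rim [0.5489376  0.04425016 0.0885    ] tri (array([0.54876764, 0.04465732, 0.0924991 ]), [np.float64(0.4600442771315209), np.float64(0.4600442771313537)]) [0.54971908 0.0445791  0.0885    ] [0.55116949 0.05002559 0.0885    ]
side ring bbox 238 155 46 40
[0.54727759 0.04355418 0.        ]
tool d [ 0.2429 -0.2025  0.04  ] turn 0.0001 clock 14.32 pos [ 0.4015 -0.2372  0.2899] F [-0.4  0.5 -2.9] w 0.32 j6 0.54
```

Scaled: 0.035 m is 0.56, 0.032 m is 0.512.

Emit:
steer_hand(
  motion=[
    [0,[0.168,-0.136,0],0],
    [0,[0.4,-0.336,0],0],
    [0,[0.56,-0.464,0],0],
    [0,[0.56,-0.464,0],0],
    [0,[0.56,-0.464,0],0],
    [0,[0.56,-0.464,0],0],
    [0,[0.512,-0.432,0],0],
    [0,[0.32,-0.272,0],0],
    [0,[0.192,-0.16,0],0],
    [0,[0.0544,-0.04,0],0],
    [0,[0,0,0],0],
    [0,[0,0,0],0],
  ],
)

```text
clock: 15.82
position: [0.5476, 0.042, 0.2907]
ee_rot: [0.0, 0.98, 0.197, -0.0]
force: [-0.9, -1.4, -3.3]
width: 0.327
gripper_force: 40.6
```

Run:
```python
from h import *
go(.5478,.0443,.25,-1.174)
s=grab('side');p=r.sense()['position'];f=p[2]-.161
b=cv2.resize(s['image'][70:220,215:335],None,fx=4,fy=4,interpolation=cv2.INTER_CUBIC)
def circ(c,z,R_,col):
    pts=np.array([proj(s,(c[0]+R_*np.cos(k),c[1]+R_*np.sin(k),z)) for k in np.linspace(0,6.28,40)]);cv2.polylines(b,[((pts-[214.5,69.5])*4).astype(np.int32)],True,col,1)
circ(p,f,.03,(0,255,255));circ((.5495,.0455),.0885,.041,(255,255,255))
cv2.imwrite('pics/l1.png',b)
```

```text
tool d [ 0.001  -0.002   0.0407] turn -0.0009 clock 15.82 pos [0.5476 0.042  0.2907] F [-0.9 -1.4 -3.3] w 0.327 j6 1.17
```

View pics/l1.png

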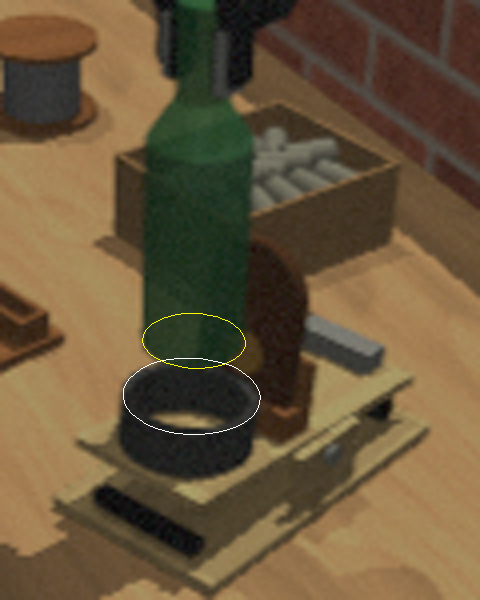

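The bottle hangs over the ring, with its foot centre at u≈194.5 in the crop. The ring's centre is at u≈188, about 2 mm left of my model. I'll correct for that and lower.

```bash
python3 -c "
from h import *
go(.5465,.0447,.25,-1.174)"
```

```text
tool d [-0.0001 -0.0029  0.0408] turn -0.001 clock 15.88 pos [0.5477 0.042  0.2908] F [ 0.   0.8 -3.5] w 0.328 j6 1.17
```

The manual's scale: shifts go in shares of 62.5 mm and turns go in units of 0.25 rad. Converting my numbers, 0.015 m is 0.24, 0.01 m is 0.16.

Emit:
steer_hand(
  motion=[
    [0,[0,-0.0464,0.16],0],
    [0,[0,0,0.24],0],
    [0,[0,0,0.128],0],
    [0,[0,0,0.08],0],
    [0,[0,0,0.08],0],
    [0,[0,0,0],0],
  ],
)

```text
clock: 16.62
position: [0.5467, 0.0454, 0.2475]
ee_rot: [-0.0, 0.98, 0.197, -0.0]
force: [-0.1, 0.2, -3.1]
width: 0.324
gripper_force: 40.7
```

Emit:
steer_hand(
  motion=[
    [0,[0,0,0.08],0],
    [0,[0,0,0.08],0],
    [0,[0,0,0.064],0],
    [0,[0,0,0],0],
  ],
)

```text
clock: 17.12
position: [0.5466, 0.0454, 0.2333]
ee_rot: [-0.0, 0.98, 0.197, -0.0]
force: [0.6, 0.2, -3.9]
width: 0.328
gripper_force: 40.7
```

```bash
python3 - <<'E'
from h import *
go(.5465,.0447,.22,-1.174)
E
```

```text
tool d [-0.0004  0.0006  0.0133] turn -0.0 clock 17.12 pos [0.5466 0.0454 0.2333] F [ 0.6  0.2 -3.9] w 0.328 j6 1.17
```

Emit:
steer_hand(
  motion=[
    [0,[0,0,0.064],0],
    [0,[0,0,0.064],0],
    [0,[0,0,0.032],0],
    [0,[0,0,0],0],
  ],
)

```text
clock: 17.62
position: [0.5467, 0.0454, 0.2236]
ee_rot: [-0.0, 0.98, 0.197, -0.0]
force: [0.5, 0.7, -3.0]
width: 0.326
gripper_force: 40.6
```

Emit:
steer_hand(
  motion=[
    [0,[0,0,0.048],0],
    [0,[0,0,0.048],0],
    [0,[0,0,0.024],0],
    [0,[0,0,0],0],
    [0,[0,0,0],0],
  ],
)

```text
clock: 18.25
position: [0.5468, 0.0454, 0.2162]
ee_rot: [0.0, 0.98, 0.197, 0.0]
force: [-0.2, 0.2, -3.3]
width: 0.328
gripper_force: 40.6
```

```bash
python3 - <<'E'
from h import *
go(.5465,.0447,.213,-1.174)
# edges of bottle and ring in side view (numeric)
s=grab('side');I=s['image'].astype(int)
for v in (150,154,158,162,166):print(v,'green u',np.where((I[v,225:300,1]>I[v,225:300,2]*1.35))[0][[0,-1]]+225)
for v in (172,176,180,184):
    u=np.where(I[v,225:300].max(1)<70)[0]+225;print(v,'dark',u.min(),u.max())
g=(np.ptp(I,2)<22)&(I.max(2)>75)&(I.max(2)<170);k=np.zeros(g.shape,np.uint8);k[130:180,280:330]=g[130:180,280:330]*255;c=big(k);print('counterweight',cv2.boundingRect(c),cv2.contourArea(c))
E
```

```text
tool d [-0.0005  0.0005  0.0032] turn -0.0001 clock 18.25 pos [0.5468 0.0454 0.2162] F [-0.2  0.2 -3.3] w 0.328 j6 1.17
150 green u [251 274]
154 green u [250 273]
158 green u [254 273]
162 green u [250 272]
166 green u [249 273]
172 dark 245 291
176 dark 245 290
180 dark 244 284
184 dark 246 299
counterweight (290, 148, 21, 10) 64.0
```

Emit:
steer_hand(
  motion=[
    [0,[0,0,0.032],0],
    [0,[0,0,0.024],0],
    [0,[0,0,0],0],
    [0,[0,0,0],0],
  ],
)

```text
clock: 18.8
position: [0.5467, 0.0454, 0.2127]
ee_rot: [-0.0, 0.98, 0.197, -0.0]
force: [-0.3, 0.4, -1.9]
width: 0.329
gripper_force: 40.5
```

```bash
python3 - <<'E'
from h import *
go(.5465,.0447,.213,-1.174)
F=[]
def cw(I):
    g=cv2.cvtColor(I,cv2.COLOR_BGR2GRAY)[140:170,285:315];return g
a=cw(cv2.imread('pics/side0.png')).astype(np.float32);s=grab('side')
b=cw(s['image']).astype(np.float32);print('counterweight shift',cv2.phaseCorrelate(a,b,cv2.createHanningWindow((30,30),cv2.CV_32F)))
for i in range(4):F.append(r.sense()['force'][2])
print(F)
Q=(.6063,.0683,.397)
for th in(0,.07,.24):
    a_=.07-th;c,n=np.cos(a_),np.sin(a_);print(th,proj(s,loc(Q,(.1*c+.016*n,0,.044-.1*n+.016*c))))
E
```

```text
tool d [-0.0005  0.0005 -0.0003] turn -0.0 clock 18.8 pos [0.5467 0.0454 0.2127] F [-0.3  0.4 -1.9] w 0.329 j6 1.17
counterweight shift ((0.08065744216865234, -0.9983566772234838), 0.7438027175267538)
[np.float64(-2.447272526373695), np.float64(-2.447272526373695), np.float64(-2.447272526373695), np.float64(-2.447272526373695)]
0 (np.float64(301.3267563430254), np.float64(154.54504181708154))
0.07 (np.float64(301.35904005630545), np.float64(152.42920424943057))
0.24 (np.float64(300.97228324151763), np.float64(147.64312823623843))
```

Scaled: 0.0015 m is 0.024, 0.001 m is 0.016.

Emit:
steer_hand(
  motion=[
    [0,[0,0,0.024],0],
    [0,[0,0,0.016],0],
    [0,[0,0,0],0],
    [0,[0,0,0],0],
  ],
)

```text
clock: 19.35
position: [0.5467, 0.0454, 0.2101]
ee_rot: [-0.0, 0.98, 0.197, -0.0]
force: [-0.6, -0.5, -2.7]
width: 0.327
gripper_force: 40.4
```

```bash
python3 - <<'E'
from h import *
go(.5465,.0447,.2105,-1.174)
cw=lambda I:cv2.cvtColor(I,cv2.COLOR_BGR2GRAY)[140:170,285:315].astype(np.float32)
s=grab('side');print(cv2.phaseCorrelate(cw(cv2.imread('pics/side0.png')),cw(s['image']),cv2.createHanningWindow((30,30),cv2.CV_32F)))
E
```

```text
tool d [-0.0005  0.0006 -0.0004] turn 0.0 clock 19.35 pos [0.5467 0.0454 0.2101] F [-0.6 -0.5 -2.7] w 0.327 j6 1.17
((-0.44253408393732485, -3.458691415192554), 0.45752068201700846)
```

Emit:
steer_hand(
  motion=[
    [0.4,[0,0,0],0],
    [0.6,[0,0,0],0],
    [1,[0,0,0],0],
    [1,[0,0,0],0],
    [1,[0,0,0],0],
    [1,[0,0,0],0],
    [1,[0,0,0],0],
    [1,[0,0,0],0],
    [1,[0,0,0],0],
    [1,[0,0,0],0],
    [1,[0,0,0],0],
    [1,[0,0,0],0],
  ],
)

```text
clock: 20.9
position: [0.5468, 0.0454, 0.2102]
ee_rot: [-0.0, 0.98, 0.197, 0.0]
force: [0.2, 1.0, 0.6]
width: 1.0
gripper_force: 0.0
```

Emit:
steer_hand(
  motion=[
    [1,[0,0,-0.32],0],
    [1,[0,0,-0.64],0],
    [1,[0,0,-0.8],0],
    [1,[0,0,-0.8],0],
    [1,[0,0,-0.48],0],
    [1,[0,0,0],0],
    [1,[0,0,0],0],
    [1,[0,0,0],0],
  ],
)

```text
clock: 21.9
position: [0.5465, 0.0454, 0.3989]
ee_rot: [-0.0, 0.98, 0.197, -0.001]
force: [-0.1, -0.3, -0.5]
width: 0.998
gripper_force: 0.0
```

```bash
python3 - <<'E'
from h import *
s=grab('side','m1.png');I=s['image'].astype(int);go(.5,0,.3,0)
cw=lambda I:cv2.cvtColor(I,cv2.COLOR_BGR2GRAY)[130:175,280:320].astype(np.float32)
print(cv2.phaseCorrelate(cw(cv2.imread('pics/side0.png')),cw(s['image']),cv2.createHanningWindow((40,45),cv2.CV_32F)))
k=np.zeros(I.shape[:2],np.uint8);m=(I[...,1]>I[...,2]*1.35)&(I[...,1]>60);k[70:200,225:300]=m[70:200,225:300]*255
for v in range(80,190,8):
    u=np.where(k[v])[0];print(v,(u.min(),u.max()) if len(u) else None,end=' ')
E
```

```text
tool d [-0.0603  0.0239  0.0992] turn -1.174 clock 21.95 pos [0.5465 0.0454 0.3991] F [-0.1  0.2 -0.4] w 0.997 j6 1.17
((-0.9169484413223081, -4.669816942691298), 0.6672929869757758)
80 None 88 None 96 None 104 None 112 None 120 (np.int64(238), np.int64(250)) 128 None 136 None 144 (np.int64(240), np.int64(262)) 152 (np.int64(240), np.int64(258)) 160 None 168 None 176 None 184 None
```

Scaled: 0.05 m is 0.8, 0.03 m is 0.48.

Emit:
steer_hand(
  motion=[
    [1,[0,0.48,-0.16],0],
    [1,[0,0.8,0],0],
    [1,[0,0.8,0],0],
    [1,[0,0.8,0],0],
    [1,[0,0.8,0],0],
    [1,[0,0.8,0],0],
    [1,[0,0.48,0],0],
    [1,[0,0,0],0],
  ],
)

```text
clock: 22.95
position: [0.6667, -0.2424, 0.408]
ee_rot: [-0.001, 0.981, 0.196, -0.001]
force: [-0.6, 0.6, 0.6]
width: 1.004
gripper_force: 0.0
```

```bash
python3 - <<'E'
from h import *
s=grab('side','n1.png');t=grab('top','n2.png');I=s['image'].astype(int);go(.5,0,.3,0)
Q=(.6060,.0687,.397)
def tr(th,x,y,z):
    a=.07-th;c,n=np.cos(a),np.sin(a);return loc(Q,(x*c+z*n,y,.044-x*n+z*c))
for th in(.07,.15,.2,.24):
    print(th,'lip',np.round(proj(s,tr(th,-.065,0,.218)),1),'lip top view',np.round(proj(t,tr(th,-.065,0,.218)),1),'cw',np.round(proj(s,tr(th,.1,0,.016)),1), 'ring end corners',np.round(proj(s,tr(th,-.11,-.05,.008)),1),np.round(proj(s,tr(th,.11,-.05,.008)),1))
a=cv2.imread('pics/side0.png')
for y0,y1,x0,x1 in((143,166,286,314),):   # template match of the counterweight
    for sl in((146,164,288,312),(144,166,286,314)):
        m=cv2.matchTemplate(s['image'][125:185,270:330],a[sl[0]:sl[1],sl[2]:sl[3]],cv2.TM_CCOEFF_NORMED);_,v,_,p=cv2.minMaxLoc(m);print('cw match shift',p[0]+270-sl[2],p[1]+125-sl[0],round(v,2))
m=((I[...,1]>I[...,2]*1.25)&(I[...,1]>I[...,0]*1.1)).astype(np.uint8)*255;k=np.zeros_like(m);k[80:200,220:290]=m[80:200,220:290];c=big(k);print('bottle',cv2.boundingRect(c))
for v in range(110,186,5):
    g=np.where(k[v])[0];d=np.where(I[v,225:310].max(1)<62)[0]+225
    print(v,'green',(g.min(),g.max()) if len(g) else None,'dark',(d.min(),d.max(),len(d)) if len(d) else None)
E
```

```text
tool d [-0.0607 -0.2858  0.1098] turn -1.1741 clock 23.05 pos [ 0.6665 -0.2402  0.4094] F [0.2 0.2 0.4] w 1.001 j6 0.76
0.07 lip [264.2 102.6] lip top view [242.9 177.4] cw [301.2 152.4] ring end corners [265.  198.4] [318.7 160.4]
0.15 lip [259.  107.6] lip top view [245.9 184.2] cw [301.1 150.1] ring end corners [264.8 201.4] [318.8 157.7]
0.2 lip [255.7 111.1] lip top view [247.7 188.4] cw [300.9 148.7] ring end corners [264.8 203.3] [318.8 156.1]
0.24 lip [253.2 114. ] lip top view [249.1 191.6] cw [300.8 147.6] ring end corners [264.8 204.7] [318.8 154.9]
cw match shift -1 -5 0.74
cw match shift -1 -5 0.63
bottle (237, 116, 36, 70)
110 green None dark (np.int64(305), np.int64(305), 1)
115 green None dark (np.int64(250), np.int64(250), 1)
120 green (np.int64(238), np.int64(250)) dark (np.int64(251), np.int64(267), 2)
125 green (np.int64(238), np.int64(250)) dark (np.int64(238), np.int64(252), 9)
130 green (np.int64(240), np.int64(251)) dar
[... 225 characters left out ...]
p.int64(263)) dark (np.int64(241), np.int64(244), 2)
150 green (np.int64(239), np.int64(264)) dark (np.int64(226), np.int64(297), 15)
155 green (np.int64(240), np.int64(266)) dark (np.int64(240), np.int64(307), 30)
160 green (np.int64(243), np.int64(267)) dark (np.int64(242), np.int64(279), 31)
165 green (np.int64(244), np.int64(268)) dark (np.int64(243), np.int64(289), 45)
170 green (np.int64(245), np.int64(270)) dark (np.int64(245), np.int64(309), 50)
175 green (np.int64(246), np.int64(272)) dark (np.int64(244), np.int64(309), 39)
180 green (np.int64(247), np.int64(271)) dark (np.int64(244), np.int64(286), 39)
185 green (np.int64(253), np.int64(262)) dark (np.int64(244), np.int64(298), 35)
```

Run:
```python
from h import *
s=grab('side','o1.png');t=grab('top','o2.png')
print('still since n1?',np.abs(s['image'][90:200,225:320].astype(int)-cv2.imread('pics/n1.png')[90:200,225:320]).mean(),np.abs(s['image'][300:,:200].astype(int)-cv2.imread('pics/n1.png')[300:,:200]).mean())
Q=(.6060,.0687,.397)
def tr(th,x,y,z):
    a=.07-th;c,n=np.cos(a),np.sin(a);return loc(Q,(x*c+z*n,y,.044-x*n+z*c))
print('pred foot side',proj(s,tr(.24,-.065,0,.008)),'pred rim',proj(s,tr(.24,-.065,0,.04)))
for n,d,(y0,y1,x0,x1) in(('side',s,(100,200,220,290)),('top',t,(170,230,220,280))):
    I=d['image'].astype(int);m=((I[...,1]>I[...,2]*1.25)&(I[...,1]>I[...,0]*1.1)).astype(np.uint8)*255
    k=np.zeros_like(m);k[y0:y1,x0:x1]=m[y0:y1,x0:x1];c=big(k);print(n,cv2.boundingRect(c),cv2.minAreaRect(c))
    # bright lip disc
    b=((k>0)&(I[...,1]>88)).astype(np.uint8)
    nn,_,st,ce=cv2.connectedComponentsWithStats(b);print([(st[i].tolist(),ce[i].round(1).tolist()) for i in range(1,nn) if st[i,4]>6])
    if n=='top':
        for v in range(y0,y1,3):
            u=np.where(k[v])[0]
            if len(u):print(v,u.min(),u.max(),end='; ')
I=s['image']
# ascii of the green/dark/brown regions
```

Run:
```python
import cv2,numpy as np
I=cv2.imread('pics/o1.png').astype(int)[108:212:2,228:328:1]
b,g,r=I[...,0],I[...,1],I[...,2]
for row in range(I.shape[0]):
    print(108+2*row,''.join('G' if g[row,c]>r[row,c]*1.2 else '#' if max(I[row,c])<48 else 'o' if r[row,c]>g[row,c]*1.35 and r[row,c]<130 else '+' if max(I[row,c])<75 else 's' if np.ptp(I[row,c])<25 else '.' for c in range(I.shape[1])))
```

```text
still since n1? 2.392950558213716 2.343948412698413
pred foot side (np.float64(260.77860245603097), np.float64(185.23678517620738)) pred rim (np.float64(259.7479860444207), np.float64(175.61259692940916))
side (237, 116, 36, 71) ((251.89378356933594, 150.89639282226562), (71.51261138916016, 25.703821182250977), 75.25643920898438)
[([237, 117, 13, 8, 75], [243.1, 120.4])]
top (236, 182, 25, 26) ((249.76922607421875, 195.84617614746094), (25.384618759155273, 22.307695388793945), 67.38013458251953)
[([242, 186, 11, 9, 62], [247.1, 189.7]), ([249, 197, 8, 7, 46], [252.2, 200.0]), ([253, 204, 6, 4, 9], [256.0, 206.0])]
182 250 252; 185 245 255; 188 236 258; 191 236 259; 194 238 260; 197 239 260; 200 240 260; 203 242 259; 206 246 257; 108 ...................++++++++++oo++++++...+ssssssssssssssssssssssssssssss+++++++++........oooooossssss
110 ................++....++++++++++.++ssssssssssssssssssssssssssssss+ssssss++o++++++++........oo.s+ooos
112 ................+++++.....+...ssssssssssssssssssssssssssss++sssssssssssssss.+.......++........s+oooo
114 ................++++++o+.....sssssssssssss
[... 4398 characters left out ...]
.............................+........................................
200 .................++######++.........................................................................
202 ....................++##G###++......................................................................
204 ......................++++######+...................................................................
206 ...................+.....+..+####G##+++.............................................................
208 .......................+.......++###++..............................................................
210 ....................................................................................................
```

Run:
```python
from h import *
s=grab('side');t=grab('top')
lip,e=tri(t,(252.2,200),s,(243.1,120.4));print('lip A',lip,e);lip2,e2=tri(t,(247.1,189.7),s,(243.1,120.4));print('lip B',lip2,e2)
def cw(I):
    I=I.astype(int);m=(np.ptp(I,2)<28)&(I.max(2)>70);m=m[135:172,284:318]
    n,l,st,ce=cv2.connectedComponentsWithStats(m.astype(np.uint8));i=1+np.argmax(st[1:,4]);return st[i],ce[i]
print('cw before/after',cw(cv2.imread('pics/side0.png')),cw(s['image']))
T=t['image'].astype(int)[176:214,226:268];b,g,r_=T[...,0],T[...,1],T[...,2]
for i in range(T.shape[0]):print(176+i,' '.join('%3d'%g[i,j] if g[i,j]>r_[i,j]*1.2 else ' ..' for j in range(42)))
```

```text
lip A [0.49007227 0.02401098 0.24058472] [np.float64(3.101300453568632), np.float64(3.1013004535684665)]
lip B [0.50805486 0.03966302 0.23035333] [np.float64(12.660837651942657), np.float64(12.660837651943021)]
cw before/after (array([ 5, 14, 22, 11, 86], dtype=int32), array([15.8372093, 18.6627907])) (array([  4,   7,  22,  12, 112], dtype=int32), array([14.70535714, 12.48214286]))
176  ..  ..  ..  ..  ..  ..  ..  ..  ..  ..  ..  ..  ..  ..  ..  ..  ..  ..  ..  ..  ..  ..  ..  ..  ..  ..  ..  ..  ..  ..  ..  ..  ..  ..  ..  ..  ..  ..  ..  ..  ..  ..
177  ..  ..  ..  ..  ..  ..  ..  ..  ..  ..  ..  ..  ..  ..  ..  ..  ..  ..  ..  ..  ..  ..  ..  ..  ..  ..  ..  ..  ..  ..  ..  ..  ..  ..  ..  ..  ..  ..  ..  ..  ..  ..
178  ..  ..  ..  ..  ..  ..  ..  ..  ..  ..  ..  ..  ..  ..  ..  ..  ..  ..  ..  ..  ..  ..  ..  ..  ..  ..  ..  ..  ..  ..  ..  ..  ..  ..  ..  ..  ..  ..  ..  ..  ..  ..
179  ..  ..  ..  ..  ..  ..  ..  ..  ..  ..  ..  ..  ..  ..  ..  ..  ..  ..  ..  ..  ..  ..  ..  ..  ..  ..  ..  ..  ..  ..  ..  ..  ..  ..  ..  ..  ..  ..  ..  ..  ..  ..
180  ..  ..  ..  ..  ..  .
[... 5121 characters left out ...]
  ..  ..  ..
210  ..  ..  ..  ..  ..  ..  ..  ..  ..  ..  ..  ..  ..  ..  ..  ..  ..  ..  ..  ..  ..  ..  ..  ..  ..  ..  ..  ..  ..  ..  ..  ..  ..  ..  ..  ..  ..  ..  ..  ..  ..  ..
211  ..  ..  ..  ..  ..  ..  ..  ..  ..  ..  ..  ..  ..  ..  ..  ..  ..  ..  ..  ..  ..  ..  ..  ..  ..  ..  ..  ..  ..  ..  ..  ..  ..  ..  ..  ..  ..  ..  ..  ..  ..  ..
212  ..  ..  ..  ..  ..  ..  ..  ..  ..  ..  ..  ..  ..  ..  ..  ..  ..  ..  ..  ..  ..  ..  ..  ..  ..  ..  ..  ..  ..  ..  ..  ..  ..  ..  ..  ..  ..  ..  ..  ..  ..  ..
213  ..  ..  ..  ..  ..  ..  ..  ..  ..  ..  ..  ..  ..  ..  ..  ..  ..  ..  ..  ..  ..  ..  ..  ..  ..  ..  ..  ..  ..  ..  ..  ..  ..  ..  ..  ..  ..  ..  ..  ..  ..  ..
```

Measured without more pictures: the tray is fully tipped and the plate leans on the bottle. But the bottle tilts about 0.3 rad, so its foot isn't flush on the tray and it's near the 0.35 limit. I'll grip the neck again, right it onto the board and let go.

Run:
```python
from h import *
Q=(.6060,.0687,.397);s=grab('side');t=grab('top')
lip,e=tri(t,(253.8,202),s,(243.4,120.4));c,n=np.cos(Q[2]),np.sin(Q[2]);d=lip-[Q[0],Q[1],0];print('lip',lip,e,'local',d[0]*c+d[1]*n,-d[0]*n+d[1]*c)
w=loc(Q,(-.119,.001,0));print(w);go(w[0],w[1],.199,-1.174)
```

```text
lip [0.48653974 0.01948106 0.24334844] [np.float64(1.2263837635401094), np.float64(1.226383763541074)] local -0.12919992462460322 0.0007987727978357104
[0.49586856 0.02361047 0.        ]
tool d [-0.0554 -0.309   0.2115] turn 0.0007 clock 23.35 pos [ 0.6665 -0.2398  0.4106] F [-0.5  0.5 -0.1] w 0.999 j6 0.76
```

Scaled: -0.055 m is -0.88, -0.05 m is -0.8.

Emit:
steer_hand(
  motion=[
    [1,[-0.0864,-0.464,0],0],
    [1,[-0.16,-0.8,0],0],
    [1,[-0.16,-0.88,0],0],
    [1,[-0.16,-0.88,0],0],
    [1,[-0.16,-0.88,0],0],
    [1,[-0.096,-0.64,0],0],
    [1,[-0.064,-0.32,0],0],
    [1,[0,-0.08,0],0],
    [1,[0,0,0],0],
    [1,[0,0,0],0],
  ],
)

```text
clock: 24.6
position: [0.4966, 0.0223, 0.4098]
ee_rot: [0.0, 0.98, 0.197, -0.0]
force: [-0.1, -0.6, 0.5]
width: 0.999
gripper_force: 0.0
```

```bash
python3 -c "
from h import *
go(.4959,.0236,.199,-1.174)"
```

```text
tool d [ 0.     -0.0015  0.2108] turn -0.0009 clock 24.6 pos [0.4966 0.0223 0.4098] F [-0.1 -0.6  0.5] w 0.999 j6 1.13
```

Scaled: 0.05 m is 0.8, 0.04 m is 0.64.

Emit:
steer_hand(
  motion=[
    [1,[0,-0.024,0.48],0],
    [1,[0,0,0.8],0],
    [1,[0,0,0.8],0],
    [1,[0,0,0.64],0],
    [1,[0,0,0.4],0],
    [1,[0,0,0.192],0],
    [1,[0,0,0.0608],0],
    [1,[0,0,0],0],
    [0.5,[0,0,0],0],
    [0.5,[0,0,0],0],
    [0.5,[0,0,0],0],
    [0.4,[0,0,0],0],
    [0.35,[0,0,0],0],
    [0.3,[0,0,0],0],
    [0.2,[0,0,0],0],
    [0.2,[0,0,0],0],
  ],
  squeeze=20,
)

```text
clock: 26.6
position: [0.4956, 0.0244, 0.1995]
ee_rot: [0.0, 0.98, 0.197, 0.0]
force: [-0.4, 0.8, 2.4]
width: 0.347
gripper_force: 19.6
```

```bash
python3 -c "
from h import *
Q=(.6060,.0687,.397)
w=loc(Q,(-.097,.0005,0));go(w[0],w[1],.2015,-1.174)"
```

```text
tool d [ 0.022   0.0014 -0.002 ] turn -0.0 clock 26.6 pos [0.4956 0.0244 0.1995] F [-0.4  0.8  2.4] w 0.347 j6 1.13
```

Scaled: 0.003 m is 0.048, 0.002 m is 0.032.

Emit:
steer_hand(
  motion=[
    [0,[0.048,0,0],0],
    [0,[0.048,0,-0.008],0],
    [0,[0.048,0,0],0],
    [0,[0.048,0,-0.008],0],
    [0,[0.048,0,0],0],
    [0,[0.048,0,-0.008],0],
    [0,[0.032,0,0],0],
    [0,[0.032,0,-0.008],0],
    [0,[0,0,0],0],
    [0,[0,0,0],0],
  ],
)

```text
clock: 27.85
position: [0.5164, 0.0329, 0.2022]
ee_rot: [0.0, 0.98, 0.197, 0.001]
force: [-1.1, -0.9, 7.5]
width: 0.352
gripper_force: 19.2
```

Run:
```python
from h import *
Q=(.6060,.0687,.397);w=loc(Q,(-.097,.0005,0));go(w[0],w[1],.2015,-1.174)
s=grab('side');I=s['image'].astype(int)
k=((I[...,1]>I[...,2]*1.25)&(I[...,1]>I[...,0]*1.1))
for v in range(125,182,5):
    g=np.where(k[v,225:290])[0]+225
    if len(g):print(v,g.min(),g.max(),(g.min()+g.max())/2)
m=(np.ptp(I,2)<28)&(I.max(2)>70);m=m[135:172,284:318];n,l,st,ce=cv2.connectedComponentsWithStats(m.astype(np.uint8));i=1+np.argmax(st[1:,4]);print('cw',st[i],ce[i])
a=-.17;c,n=np.cos(a),np.sin(a)
for x in(-.065,-.061):print('flush mids',[np.round(proj(s,loc(Q,(x*c+z*n,0,.044-x*n+z*c))),1).tolist() for z in(.05,.09,.13)])
```

```text
tool d [-0.0005  0.0012  0.0007] turn 0.0001 clock 27.85 pos [0.5164 0.0329 0.2022] F [-1.1 -0.9  7.5] w 0.352 j6 1.15
125 246 255 250.5
130 247 255 251.0
135 248 255 251.5
140 246 266 256.0
145 243 267 255.0
150 244 268 256.0
155 246 269 257.5
160 246 269 257.5
165 246 270 258.0
170 247 271 259.0
175 247 273 260.0
180 248 271 259.5
cw [  4   7  22  12 111] [14.61261261 12.45045045]
flush mids [[259.4, 172.5], [258.1, 159.8], [256.6, 146.3]]
flush mids [[260.5, 171.6], [259.2, 158.8], [257.7, 145.4]]
```

Scaled: 0.0025 m is 0.04, -0.001 m is -0.016.

Emit:
steer_hand(
  motion=[
    [0,[0.04,0,-0.016],0],
    [0,[0.04,0,-0.008],0],
    [0,[0,0,0],0],
    [0.37,[0,0,0],0],
    [0.4,[0,0,0],0],
    [0.45,[0,0,0],0],
    [0.5,[0,0,0],0],
    [0.7,[0,0,0],0],
    [1,[0,0,0],0],
    [1,[0,0,0],0],
    [1,[0,0,0],0],
    [1,[0,0,0],0],
  ],
)

```text
clock: 29.4
position: [0.5204, 0.0349, 0.2029]
ee_rot: [-0.0, 0.98, 0.197, -0.0]
force: [0.4, -0.4, -1.1]
width: 0.999
gripper_force: 0.0
```

Create chk.py:
```python
from h import *
go(.5,0,.3,-1.174)
s=grab('side');I=s['image'].astype(int);k=((I[...,1]>I[...,2]*1.25)&(I[...,1]>I[...,0]*1.1))
V=[];U=[]
for v in range(148,178,2):
    g=np.where(k[v,225:290])[0]+225;V.append(v);U.append((g.min()+g.max())/2)
print('axis slope,u165',np.polyfit(V,U,1)[0],np.polyval(np.polyfit(V,U,1),165))
m=(np.ptp(I,2)<28)&(I.max(2)>70);m=m[135:172,284:318];n,l,st,ce=cv2.connectedComponentsWithStats(m.astype(np.uint8));i=1+np.argmax(st[1:,4]);print('cw',ce[i])
```

```bash
python3 chk.py
```

```text
tool d [-0.0323  0.0243 -0.0971] turn 0.0 clock 29.4 pos [0.5204 0.0349 0.2029] F [ 0.4 -0.4 -1.1] w 0.999 j6 1.15
axis slope,u165 0.08928571428571527 258.83452380952394
cw [14.70175439 12.50877193]
```

Scaled: -0.05 m is -0.8, 0.05 m is 0.8.

Emit:
steer_hand(
  motion=[
    [1,[0,0,-0.16],0],
    [1,[0,0,-0.32],0],
    [1,[0,0,-0.64],0],
    [1,[0,0,-0.8],0],
    [1,[0,0,-0.8],0],
    [1,[0,0,-0.32],0],
    [1,[0,0.64,0],0],
    [1,[0,0.8,0],0],
    [1,[0,0.8,0],0],
    [1,[0,0.8,0],0],
    [1,[0,0.8,0],0],
    [1,[0,0.48,0],0],
    [1,[0,0,0],0],
    [1,[0,0,0],0],
  ],
)

```text
clock: 31.2
position: [0.6245, -0.2135, 0.3934]
ee_rot: [-0.0, 0.98, 0.197, 0.0]
force: [0.0, -0.0, 0.7]
width: 0.999
gripper_force: 0.0
```

```bash
python3 chk.py
```

Run:
```python
from h import *
t=grab('top');s=grab('side','z1.png');Q=(.6060,.0687,.397);I=t['image'].astype(int)
T=I[174:212,230:264]
for i in range(0,38):print(174+i,' '.join('%3d'%T[i,j,1] if T[i,j,1]>T[i,j,2]*1.2 and T[i,j,1]>74 else ' ..' for j in range(34)))
I=s['image'].astype(int)[100:186:2,228:320];b,g,r_=I[...,0],I[...,1],I[...,2]
for row in range(I.shape[0]):
    print(100+2*row,''.join('G' if g[row,c]>r_[row,c]*1.2 else '#' if max(I[row,c])<52 else 'o' if r_[row,c]>g[row,c]*1.35 and r_[row,c]<130 else '.' for c in range(I.shape[1])))
A=cv2.imread('pics/side0.png').astype(int);S=s['image'].astype(int)
for n,(y0,y1,x0,x1) in dict(square=(120,172,172,200),stout=(235,325,350,410)).items():print(n,np.abs(A-S)[y0:y1,x0:x1].mean())
a=-.17;c,n=np.cos(a),np.sin(a)
print('flush lip',[np.round(proj(d,loc(Q,(-.065*c+.218*n,0,.044+.065*n+.218*c))),1).tolist() for d in(s,t)])
for al in(.2,.3,.4,.5,.6):
    f=np.array([-.012*c+.008*n,.044+.012*n+.008*c]);p=f+.115*np.array([-np.sin(al),np.cos(al)]);print(al,'plate top px',np.round(proj(s,loc(Q,(p[0],0,p[1]))),1))
```

```text
tool d [-0.0323 -0.245   0.0934] turn 0.0003 clock 31.2 pos [ 0.6245 -0.2135  0.3934] F [ 0.  -0.   0.7] w 0.999 j6 0.77
axis slope,u165 0.10714285714285961 258.954761904762
cw [14.71559633 12.42201835]
174  ..  ..  ..  ..  ..  ..  ..  ..  ..  ..  ..  ..  ..  ..  ..  ..  ..  ..  ..  ..  ..  ..  ..  ..  ..  ..  ..  ..  ..  ..  ..  ..  ..  ..
175  ..  ..  ..  ..  ..  ..  ..  ..  ..  ..  ..  ..  ..  ..  ..  ..  ..  ..  ..  ..  ..  ..  ..  ..  ..  ..  ..  ..  ..  ..  ..  ..  ..  ..
176  ..  ..  ..  ..  ..  ..  ..  ..  ..  ..  ..  ..  ..  ..  ..  ..  ..  ..  ..  ..  ..  ..  ..  ..  ..  ..  ..  ..  ..  ..  ..  ..  ..  ..
177  ..  ..  ..  ..  ..  ..  ..  ..  ..  ..  ..  ..  ..  ..  ..  ..  ..  ..  ..  ..  ..  ..  ..  ..  ..  ..  ..  ..  ..  ..  ..  ..  ..  ..
178  ..  ..  ..  ..  ..  ..  ..  ..  ..  ..  ..  ..  ..  ..  ..  ..  ..  ..  ..  ..  ..  ..  ..  ..  ..  ..  ..  ..  ..  ..  ..  ..  ..  ..
179  ..  ..  ..  ..  ..  ..  ..  ..  ..  ..  ..  ..  ..  .. 
[... 8278 characters left out ...]
GGGGGGGGGGGGGGGGGG###.ooooooooooooo.............................
178 ................####GGGGGGGGGGGGGGGGGGGGGGGGG#..#.oooooooooooo..............................
180 ................####GGGGGGGGGGGGGGGGGGGGGGGGG.###...oooo#ooo................................
182 ................#####GGGGGGGGGGGGGGGGGGGGGG..#####......o...................................
184 ................######GGGGGGGGGGGGGGGG....#######...........................................
square 4.8804945054945055
stout 4.916234567901235
flush lip [[253.2, 114.0], [249.1, 191.6]]
0.2 plate top px [270.6 137.6]
0.3 plate top px [267.5 140.5]
0.4 plate top px [264.5 143.7]
0.5 plate top px [261.5 147.2]
0.6 plate top px [258.7 151.1]
```

```bash
python3 -c "
from station import r
print(r.finish_job())"
```

```text
the job is handed in; nothing more can be done
None
```

I handed the job in at about 31 s; no verdict came back. By my last camera measurements the tray is fully tipped, the slim bottle stands flush in the ring (I had to right it once after it settled about 0.3 rad over), the arched plate leans on it, and the bystanders appear undisturbed.

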